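# Click the detergent dose wheel to its red mark

### The job

Set the dose for the next wash on the blue detergent dispenser: with a fingertip, flick the edge of its star wheel on clockwise (seen from above), as many clicks as it takes for the red tooth to rest at the yellow pointer, and do not let it go past. Touch the wheel only with the fingers; nothing needs lifting: leave the green dispenser's wheel, the measuring cup, the bottle and the brush where they are.

Things in the scene. Friction and masses are not known exactly. Their poses are not given: they have to be found in the camera images.
- detergent_unit: blue detergent dispenser, fixed to the counter: box 165 x 165 mm, 90 mm high, blue lid. Origin: centre of its underside; x axis points away from its spout (spout and pointer are on its -x side), z up. The spout sticks out to 98 mm from the centre, 47 to 68 mm high. A star wheel lies over the lid on a vertical axle above the origin.
- dose_wheel (a joint): angle (rad) of the blue dispenser's wheel; grows clockwise seen from above (black arrow on it); 0 = red tooth at the pointer. Six click stops 60 degrees (1.047) apart, one at 0: left alone it snaps to the nearest stop; a tooth pushed past half way (0.52) jumps on to the next. Turning takes 3 to 8 N at a tooth tip. Starts at rest on a stop 2, 3 or 4 clicks short of 0 (-2.09, -3.14 or -4.19).
- dose_wheel_hub (a point): centre of the wheel's flat top, on the axle of the blue dispenser, 120 mm high; fixed. The wheel: grey core 76 mm across, six teeth (one red, five white) evenly spaced, 12 mm wide, round tips 62 mm from the axle. At rest a tooth always stands at the pointer. Core and teeth fill heights 102 to 120 mm; the lid below is at 90 mm; no knob.
- dose_wheel_mark (a point): top of the red tooth of the blue dispenser's wheel, near its tip, 56 mm from the axle; turns with the wheel
- dose_wheel_pointer (a point): tip of the yellow arrow-shaped pointer, 18 mm wide, on the lid of the blue dispenser, on its spout side, 61 mm from the axle and 94 mm high (lower than the wheel)
- softener_unit: green softener dispenser, fixed to the counter, built just like the blue one. Origin at the centre of its underside. To be left alone.
- softener_wheel_mark (a point): top of the black tooth on the star wheel of the green dispenser, 56 mm from its axle, 120 mm high; this wheel must not be turned
- cup: small yellow measuring cup, loose, 56 mm across, 40 mm high, in front of the blue dispenser's spout; origin at the centre of its underside; not to be moved
- bottle: orange bottle, loose, 66 mm across, 170 mm high; origin at the centre of its underside; not to be moved
- brush: wooden brush, loose, lying, 160 mm long; not to be moved
Not all that is in view belongs to the job. Several things have the shape of the detergent_unit; the one meant has the colours described above.

How it is judged:
By the outcome, as a careful person would: the job done as asked, in the order asked, and still so for the second after the job is handed in, with the robot touching nothing.
It also fails if it takes over 48 s, if anything falls off the work surface, if the arm or the gripper's body presses on something with over 40 N, if the wrist force passes 120 N, or if a joint passes its speed limit or range.

### The arm

A 6-joint arm with a two-finger parallel gripper is mounted at the origin on the work surface. World frame = base frame: x ahead of the robot, y to its left, z up, the work surface at z = 0. Lengths are in m, angles in rad, forces in N, time in s.
With the tool pointing down it reaches from about 0.275 to 0.775 m from the base axis. Payload 14.6 kg.
Tool frame: the origin (TCP) lies where the fingers leave the gripper's body, on its centre line; the fingertips stand 73 mm ahead of it and the grasp point (between the pads) lies 54 mm ahead of it; x points along the fingers, y is the direction in which the jaws open and shut, and the axes are right-handed (so a half turn about x gives the same grasp; the last joint's range is limited). The gripper opens to 85 mm and grips with 20 to 120 N. Pads are 22 mm wide; open, the fingers measure 114 mm over their backs; the gripper's body (76 mm by 85 mm) begins 54 mm behind the grasp point. The pads swing forward as they close: fully open they stand 13 mm farther back than shut.
Start: joints at [1.054, 0.263, -0.048, 1.259, 0, 1.415], TCP at [0.186, 0.491, 0.304] pointing down, gripper open.
Joint ranges: [-2.65, 2.65], [-0.89, 1.7], [-1.18, 1.37], [-2.13, 2.11], [-1.35, 1.29], [-3.14, 3.14]. Speed limits (rad/s): [1.89, 1.89, 2.57, 2.79, 3.14, 3.14].

### API

Orientations are given as a unit quaternion [w, x, y, z].
In Python, from workcell import bot gives the robot as it stands. The module is installed in compiled form; this text tells all that it offers.
- The arm moves only by the tool drive_tool, never from a script. Its argument "motion" is a list of rows, each a list of 5 numbers: the finger opening in mm, from 0 to 85.4, then the shift along the tool's x, y, z in mm, then the turn about the tool's x in units of 10 degrees (1.0 is 10 degrees). A call has 1 to 12 rows; each row is the pose to reach, as a shift and turn from the pose commanded when the call began, along the tool's axes at that moment; what a row does not reach only later rows make up. A row lasts 1/8 s, in which the tool goes at most 62.5 mm and 10.7 degrees, less where a joint would pass 70% of its speed; a pose out of reach is approached as far as the arm can. A call with a gripper value outside its range is refused whole. The fingers move at their own pace and stop on an object; "squeeze" is the grip in N (left out, the last holds). Time passes only in rows, so rows that repeat a pose let the fingers close. It gives the time, the measured TCP pose, the force and the opening at its end, in the units of the state.
- bot.get_obs(): the state, without advancing time (a new reading comes with each control period).
- bot.capture(name): name is "scene" or "top" or "wrist"; returns a dict with "color" (480x640x3 uint8, red, green, blue), "z_map" (480x640 float32, m along the optical axis (not along the pixel's ray), 0 where there is no reading), "fx", "fy", "cx", "cy" (pixels), "R" (3x3) and "t" (3): a world point X has camera coordinates R X + t. Camera axes: x right, y down, z forward; pixel columns grow to the right and rows downward; lengths in m; the calibration is good to about 2 mm. A picture is of the moment at which its call begins.
- bot.sign_off(): hands the job in, once; it reports no verdict.
The state is a dict: "time_s": time; "qpos": joint angles; "joint_vel": joint speeds; "joint_torque": joint torques, N m; "tool_pos": TCP position; "tcp_rot": TCP orientation; "wrist_force": force on the tool from outside, world axes, zero at the start; "wrist_torque": the same for the moment, N m; "gripper_width": opening from 0.0 (shut) to 1.0 (fully open).
Only numpy, scipy, OpenCV 4.12 (cv2) and the standard library are available. Lean on these libraries where they do the work, as an engineer would, in place of code of your own. Each camera call takes 0.05 s, during which the arm holds its last target. There are 200 camera calls.

## Working session

There is one attempt and no reset: what is moved stays moved. The work goes in short steps, Python scripts to look and compute and a tool call to move; the robot and the scene stay as the last step left them, time stands still between calls to the robot, and variables do not carry over. Pictures are saved under pics/ and viewed, about 8 in all and at most 12, crops included, and the job is handed in when it is done.

Besides the shell and the picture viewer there is one more tool, called after "Emit:" by a JSON object that holds its "name" and its "arguments", one argument or row to a line. drive_tool: Moves the arm, as the interface text tells. Its arguments: {"type":"object","properties":{"motion":{"type":"array","items":{"type":"array","items":{"type":"number"}}},"squeeze":{"type":"number"}},"required":["motion"]}

```bash
mkdir -p pics; cat > h.py <<'E'
import numpy as np, cv2
from workcell import bot
def cap(n,f=None):
    c=bot.capture(n)
    if f: cv2.imwrite('pics/'+f,c['color'][:,:,::-1])
    return c
def world(c,u,v,z=None):
    d=z if z is not None else c['z_map'][int(v),int(u)]
    p=np.array([(u-c['cx'])/c['fx']*d,(v-c['cy'])/c['fy']*d,d])
    return c['R'].T@(p-c['t'])
def atz(c,u,v,h):
    r=c['R'].T@np.array([(u-c['cx'])/c['fx'],(v-c['cy'])/c['fy'],1]); o=-c['R'].T@c['t']
    return o+r*(h-o[2])/r[2]
def proj(c,X):
    p=c['R']@np.asarray(X)+c['t']; return p[0]/p[2]*c['fx']+c['cx'],p[1]/p[2]*c['fy']+c['cy']
E
python3 - <<'E'
from h import *
import pickle
a=cap('top','top.png'); b=cap('scene','scene.png')
pickle.dump((a,b),open('c0.pkl','wb'))
print(bot.get_obs())
E
```

```text
{'time_s': 0.1, 'qpos': array([ 1.05368988e+00,  2.63507910e-01, -4.88643013e-02,  1.25936294e+00,
        3.27199678e-06,  1.41549561e+00]), 'joint_vel': array([ 0.00064411, -0.00058827,  0.00144609,  0.00370515,  0.00179036,
       -0.00050365]), 'joint_torque': array([ 5.95384918e-03, -6.38580251e+01,  3.85064864e+01,  9.98876989e-03,
        1.00348918e-04, -1.04999111e-05]), 'tool_pos': array([0.18575642, 0.49087033, 0.30345949]), 'tcp_rot': array([ 0.69545729,  0.1269081 ,  0.69567849, -0.12753403]), 'wrist_force': array([ 0.61886695, -0.11523556, -0.21643265]), 'wrist_torque': array([-0.02048356,  0.0010341 ,  0.0250536 ]), 'gripper_width': 1.0019389408439108}
```

View pics/top.png

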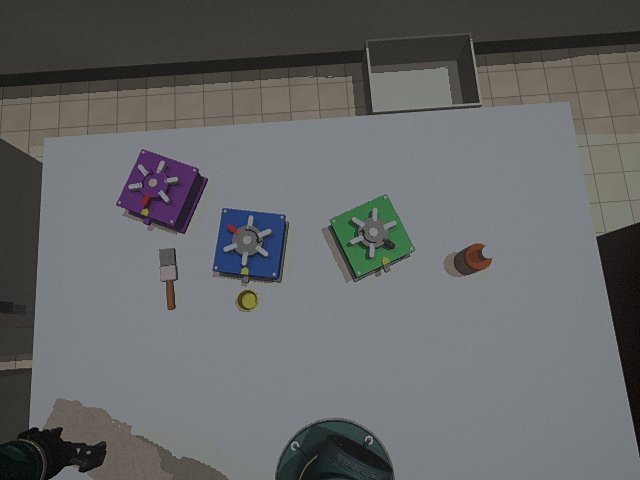

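View pics/scene.png

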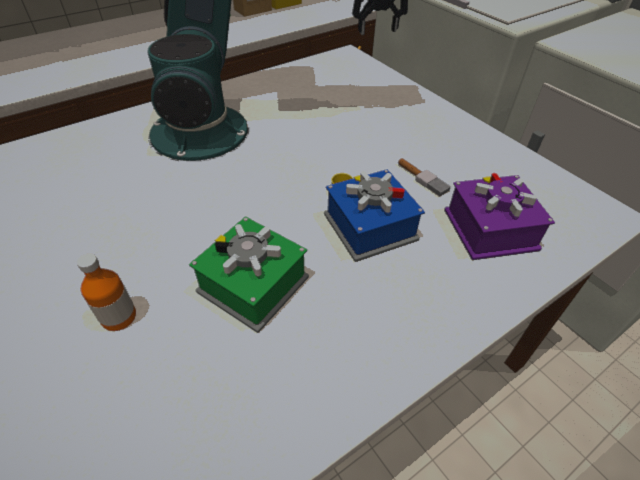

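Candidates: purple unit with wheel at about (152,184), blue at (248,240), green at (374,233). The blue one has a red tooth at (233,229), a yellow pointer at (245,270) and the cup in front at (247,300), so it is the one described. Next I'll measure it and check a close crop.

```bash
python3 - <<'E'
from h import *
import pickle
from scipy.spatial.transform import Rotation as Ro
a,b=pickle.load(open('c0.pkl','rb'))
q=bot.get_obs()['tcp_rot']; print(Ro.from_quat(np.r_[q[1:],q[0]]).as_matrix().round(3))
def cen(c,m,box):
    x0,y0,x1,y1=box; k=np.zeros(m.shape,bool); k[y0:y1,x0:x1]=1; m=m&k
    v,u=np.nonzero(m); return u.mean(),v.mean(),m.sum()
for n,c,box in(('top',a,(205,200,300,285)),('scene',b,(320,165,430,255))):
    H=cv2.cvtColor(c['color'],cv2.COLOR_RGB2HSV).astype(int); h,s,v=H[...,0],H[...,1],H[...,2]
    red=((h<8)|(h>172))&(s>150)&(v>80); yel=(h>22)&(h<33)&(s>150)&(v>100)
    for nm,m,z in(('red',red,.12),('yel',yel,.094)):
        r=cen(c,m,box); print(n,nm,np.round(r,1),atz(c,r[0],r[1],z).round(4),world(c,r[0],r[1]).round(4))
# wheel top: points with z 0.112..0.13 in blue box, from top depth
v,u=np.mgrid[195:290,205:300]; d=a['z_map'][195:290,205:300]
P=np.stack([(u-a['cx'])/a['fx']*d,(v-a['cy'])/a['fy']*d,d],-1).reshape(-1,3); W=(P-a['t'])@a['R']
w=W[(W[:,2]>.112)&(W[:,2]<.13)]; print('wheel',w.mean(0),w.min(0),w.max(0),len(w))
l=W[(W[:,2]>.082)&(W[:,2]<.098)]; print('lid',cv2.minAreaRect(l[:,:2].astype(np.float32)),l[:,2].mean())
cr=cv2.resize(a['color'][195:315,200:300,::-1],None,fx=5,fy=5,interpolation=cv2.INTER_CUBIC); cv2.imwrite('pics/crop.png',cr)
E
```

```text
[[-0.     0.354  0.935]
 [-0.001  0.935 -0.354]
 [-1.    -0.001 -0.   ]]
top red [231.8 228.4  48. ] [0.6168 0.2031 0.12  ] [0.6172 0.2034 0.1183]
top yel [244.8 270.7  25. ] [0.5149 0.18   0.094 ] [0.5158 0.181  0.0879]
scene red [397.5 192.3  93. ] [0.627  0.1969 0.12  ] [0.6233 0.2011 0.1154]
scene yel [344.1 177.3 110. ] [0.4995 0.1534 0.094 ] [0.4358 0.2055 0.0279]
wheel [0.58576373 0.16714885 0.11957961] [0.5259861  0.10870232 0.11215152] [0.64683944 0.22665541 0.12684329] 1072
lid ((0.5870335698127747, 0.1676759421825409), (0.16215886175632477, 0.16232845187187195), 79.40371704101562) 0.08950457627423435
```

View pics/crop.png

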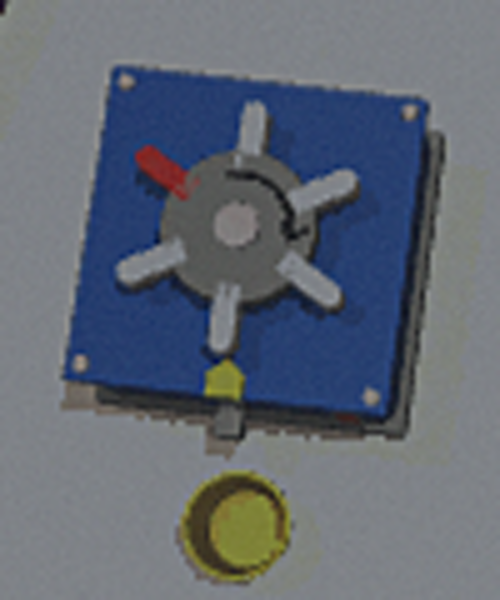

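The crop confirms the blue unit. The pointer is at (225,380), directed at about 169.5°, and the red tooth is at (165,172), at about 49.5°. That makes 4 clicks clockwise. The plan is to shut the gripper, come down in the gap behind the red tooth and sweep clockwise on an arc.

Emit:
{"name": "drive_tool", "arguments": {
  "motion": [
    [0,0,-12,55,0],
    [0,0,-24,110,0],
    [0,0,-36,165,0],
    [0,0,-48,220,0],
    [0,0,-60,275,0],
    [0,0,-72,330,0],
    [0,0,-84,385,0],
    [0,0,-96,440,0],
    [0,0,-104.5,479,0],
    [0,0,-104.5,479,0],
    [0,0,-104.5,479,0],
    [0,0,-104.5,479,0]
  ],
  "squeeze": 20
}}

```text
time_s: 1.6
tool_pos: [0.596, 0.2244, 0.3041]
tcp_rot: [0.696, 0.127, 0.696, -0.127]
wrist_force: [0.5, 0.8, 0.7]
gripper_width: 0.003
```

```bash
python3 - <<'E'
from h import *
from scipy.spatial.transform import Rotation as Ro
o=bot.get_obs(); q=o['tcp_rot']; R=Ro.from_quat(np.r_[q[1:],q[0]]).as_matrix(); print(o['time_s'],o['tool_pos'],R.round(3),o['gripper_width'])
c=cap('wrist','wrist1.png')
hub=np.array([.5865,.1674])
def pt(a): return np.r_[hub+.0565*np.array([np.cos(np.radians(a)),np.sin(np.radians(a))]),.178]
for X in((*hub,.12),pt(79.5)): print(proj(c,X))
p0=pt(79.5); print('descend',(R.T@(p0-o['tool_pos'])*1000).round(1))
for a in np.arange(79.5,-156,-11.75): print(round(a,1),(R.T@(pt(a)-p0)*1000).round(1)[1:])
E
```

```text
1.6 [0.59603109 0.22444451 0.30411464] [[-0.     0.353  0.936]
 [ 0.     0.936 -0.353]
 [-1.     0.    -0.   ]] 0.0027200044754232327
(np.float64(237.50175253969306), np.float64(249.0845518908393))
(np.float64(311.60779829518515), np.float64(265.877389168394))
descend [126.1  -1.1   1.3]
79.5 [0. 0.]
67.8 [ 0.9 11.5]
56.0 [-0.6 23. ]
44.2 [-4.4 33.9]
32.5 [-10.4  43.8]
20.8 [-18.2  52.3]
9.0 [-27.6  59.1]
-2.8 [-38.2  63.7]
-14.5 [-49.5  66.1]
-26.2 [-61.1  66.2]
-38.0 [-72.4  63.9]
-49.8 [-83.1  59.4]
-61.5 [-92.6  52.7]
-73.2 [-100.5   44.3]
-85.0 [-106.5   34.4]
-96.8 [-110.5   23.6]
-108.5 [-112.1   12.1]
-120.2 [-111.3    0.6]
-132.0 [-108.2  -10.6]
-143.8 [-103.   -20.9]
-155.5 [-95.7 -29.9]
```

View pics/wrist1.png

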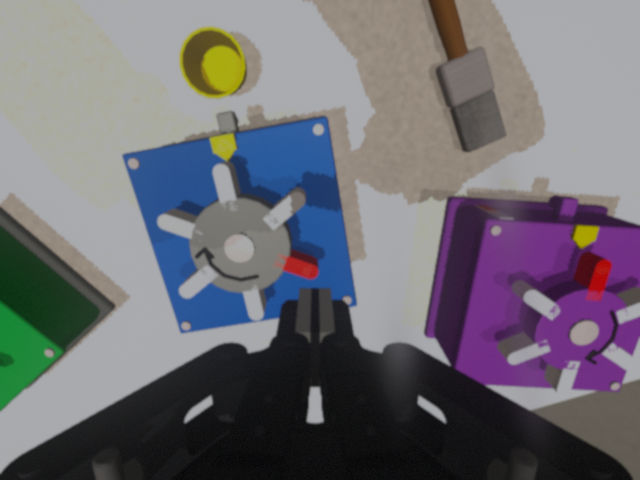

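The wrist view shows the hub at (238,249), as predicted at (237.5,249). The red tooth is at (300,268) and the free gap behind it is near (310,238). Now I'll descend into that gap.

Emit:
{"name": "drive_tool", "arguments": {
  "motion": [
    [0,30,-1,1,0],
    [0,60,-1,1,0],
    [0,80,-1,1,0],
    [0,95,-1,1,0],
    [0,105,-1,1,0],
    [0,115,-1,1,0],
    [0,122,-1,1,0],
    [0,126,-1,1,0],
    [0,126,-1,1,0]
  ]
}}

```text
time_s: 2.78
tool_pos: [0.5974, 0.2224, 0.1778]
tcp_rot: [0.696, 0.127, 0.696, -0.127]
wrist_force: [0.3, 0.0, 0.5]
gripper_width: 0.002
```

```bash
python3 - <<'E'
from h import *
c=cap('wrist','wrist2.png'); o=bot.get_obs(); print(o['tool_pos'],o['wrist_force'])
E
```

```text
[0.59749826 0.22242965 0.17804597] [ 0.34162042 -0.10362526  0.65356597]
```

View pics/wrist2.png

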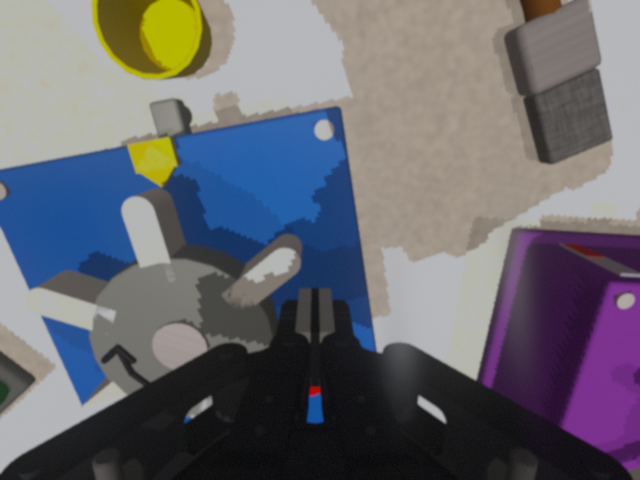

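The fingertip is in the gap: red shows just behind it at (315,390), the white tooth is at (270,270), and no force registers. I'll start the sweep with the first click.

Emit:
{"name": "drive_tool", "arguments": {
  "motion": [
    [0,0,0.7,6,0],
    [0,0,0.9,11.5,0],
    [0,0,0.3,17,0],
    [0,0,-0.6,23,0],
    [0,0,-2.3,28.6,0],
    [0,0,-4.4,33.9,0],
    [0,0,-7.2,39,0],
    [0,0,-10.4,43.8,0],
    [0,0,-14,48.2,0],
    [0,0,-18.2,52.3,0],
    [0,0,-18.2,52.3,0]
  ]
}}

```text
time_s: 4.2
tool_pos: [0.6401, 0.1865, 0.1779]
tcp_rot: [0.696, 0.127, 0.695, -0.127]
wrist_force: [0.4, -0.6, -0.1]
gripper_width: 0.001
```

```bash
cat > w.py <<'E'
from h import *
import sys
from scipy.spatial.transform import Rotation as Ro
o=bot.get_obs(); q=o['tcp_rot']; R=Ro.from_quat(np.r_[q[1:],q[0]]).as_matrix()
print(o['time_s'],o['tool_pos'],o['wrist_force'].round(1))
hub=np.array([.5865,.1674]); d=o['tool_pos'][:2]-hub; print('finger r,ang',np.hypot(*d),np.degrees(np.arctan2(d[1],d[0])))
for n in('top','scene'):
    c=cap(n)
    H=cv2.cvtColor(c['color'],cv2.COLOR_RGB2HSV).astype(int); h,s,v=H[...,0],H[...,1],H[...,2]
    m=((h<8)|(h>172))&(s>150)&(v>60)
    k=np.zeros(m.shape,np.uint8); u0,v0=proj(c,(*hub,.12)); cv2.circle(k,(int(u0),int(v0)),34 if n=='top' else 38,1,-1); m&=k>0
    if m.sum()>8:
        vv,uu=np.nonzero(m); X=atz(c,uu.mean(),vv.mean(),.12)[:2]-hub; print(n,m.sum(),'red r,ang',np.hypot(*X).round(4),np.degrees(np.arctan2(X[1],X[0])).round(1))
    else: print(n,'red hidden',m.sum())
    if len(sys.argv)>1 and n=='scene': cv2.imwrite('pics/'+sys.argv[1],cv2.resize(c['color'][130:270,290:450,::-1],None,fx=4,fy=4))
    if len(sys.argv)>1 and n=='top': cv2.imwrite('pics/t'+sys.argv[1],cv2.resize(c['color'][190:320,190:310,::-1],None,fx=4,fy=4))
if len(sys.argv)<3:
    p=np.r_[o['tool_pos'][:2],.178]; a0=np.degrees(np.arctan2(d[1],d[0]))
    for i in range(1,12):
        a=np.radians(a0-6*i); X=np.r_[hub+.0565*np.array([np.cos(a),np.sin(a)]),.178]; print(round(a0-6*i,1),(R.T@(X-o['tool_pos'])*1000).round(1)[1:],end=' ')
E
python3 w.py s1.png
```

```text
4.2 [0.6400875  0.18646512 0.17790256] [ 0.4 -0.6 -0.1]
finger r,ang 0.05687793429026469 19.58431466579809
top red hidden 1
scene 111 red r,ang 0.0556 -15.8
13.6 [-4.9  3.3] 7.6 [-10.    6.4] 1.6 [-15.3   8.9] -4.4 [-20.9  10.9] -10.4 [-26.7  12.2] -16.4 [-32.5  13. ] -22.4 [-38.5  13.1] -28.4 [-44.3  12.6] -34.4 [-50.2  11.6] -40.4 [-55.8   9.9] -46.4 [-61.3   7.6]
```

View pics/s1.png

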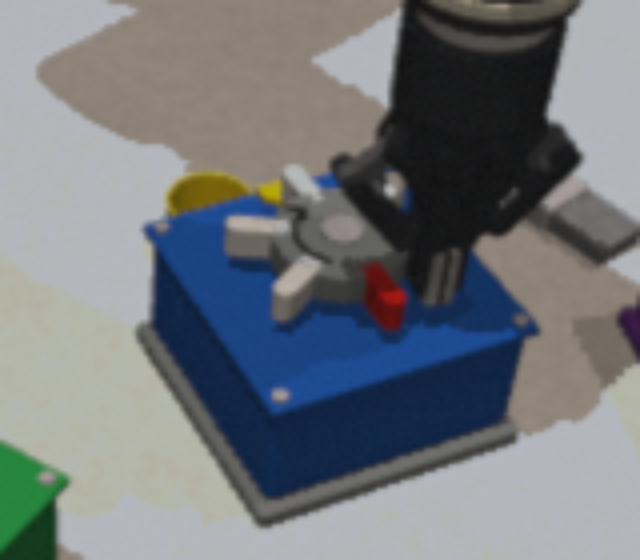

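One click is done: red is at (380,295) in the crop, about -13° against -10.5° expected, and the finger is free behind it. Next is the second click.

Emit:
{"name": "drive_tool", "arguments": {
  "motion": [
    [0,0,-4.9,3.3,0],
    [0,0,-10,6.4,0],
    [0,0,-15.3,8.9,0],
    [0,0,-20.9,10.9,0],
    [0,0,-26.7,12.2,0],
    [0,0,-32.5,13,0],
    [0,0,-38.5,13.1,0],
    [0,0,-44.3,12.6,0],
    [0,0,-50.2,11.6,0],
    [0,0,-55.8,9.9,0],
    [0,0,-55.8,9.9,0]
  ]
}}

```text
time_s: 5.68
tool_pos: [0.6292, 0.1309, 0.178]
tcp_rot: [0.696, 0.127, 0.696, -0.127]
wrist_force: [0.4, 0.3, -0.1]
gripper_width: -0.002
```

```bash
python3 w.py s2.png
```

```text
5.675 [0.62915544 0.13089808 0.17800749] [ 0.4  0.3 -0.1]
finger r,ang 0.05614157270259344 -40.55489269063729
top red hidden 0
scene 71 red r,ang 0.0608 -63.3
-46.6 [-5.6 -2. ] -52.6 [-10.8  -4.8] -58.6 [-15.6  -8.2] -64.6 [-20.1 -12. ] -70.6 [-24.1 -16.4] -76.6 [-27.7 -21.1] -82.6 [-30.8 -26.1] -88.6 [-33.3 -31.5] -94.6 [-35.2 -37.1] -100.6 [-36.6 -42.8] -106.6 [-37.3 -48.7]
```

Two clicks are done: red reads about -63° with some side-view bias, against -70.5° expected. On to the third.

Emit:
{"name": "drive_tool", "arguments": {
  "motion": [
    [0,0,-5.6,-2,0],
    [0,0,-10.8,-4.8,0],
    [0,0,-15.6,-8.2,0],
    [0,0,-20.1,-12,0],
    [0,0,-24.1,-16.4,0],
    [0,0,-27.7,-21.1,0],
    [0,0,-30.8,-26.1,0],
    [0,0,-33.3,-31.5,0],
    [0,0,-35.2,-37.1,0],
    [0,0,-36.6,-42.8,0],
    [0,0,-36.6,-42.8,0]
  ]
}}

```text
time_s: 7.15
tool_pos: [0.576, 0.1122, 0.1779]
tcp_rot: [0.695, 0.127, 0.696, -0.127]
wrist_force: [0.3, 0.0, -0.6]
gripper_width: 0.001
```

```bash
python3 w.py s3.png; python3 -c "
import cv2;a=cv2.imread('pics/s3.png');b=cv2.imread('pics/ts3.png');import numpy as np
a=cv2.resize(a,(400,350));b=cv2.resize(b,(400,433));o=np.zeros((433,800,3),np.uint8);o[:350,:400]=a;o[:,400:]=b;cv2.imwrite('pics/m3.png',o)"
```

```text
7.15 [0.57596163 0.11223053 0.17793535] [ 0.3  0.  -0.6]
finger r,ang 0.05616696163620775 -100.81426086205356
top red hidden 0
scene red hidden 3
-106.8 [-1.  -5.8] -112.8 [ -1.1 -11.7] -118.8 [ -0.6 -17.6] -124.8 [  0.5 -23.4] -130.8 [  2.3 -29.1] -136.8 [  4.6 -34.5] -142.8 [  7.5 -39.7] -148.8 [ 10.9 -44.5] -154.8 [ 14.7 -49. ] -160.8 [ 19.1 -53. ] -166.8 [ 23.8 -56.6]
```

View pics/m3.png

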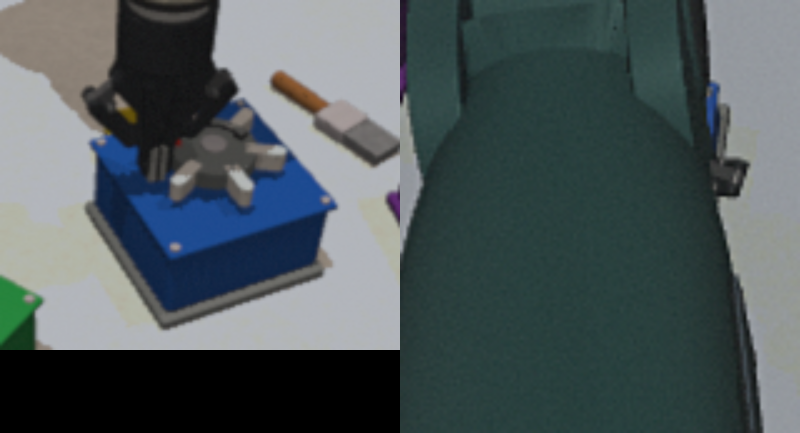

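The left view shows red just beyond the finger at (178,143), which fits three clicks (red at about -130°). For the last click the sweep stops at -155°, past half way but short of the pointer.

Emit:
{"name": "drive_tool", "arguments": {
  "motion": [
    [0,0,-1,-5.8,0],
    [0,0,-1.1,-11.7,0],
    [0,0,-0.6,-17.6,0],
    [0,0,0.5,-23.4,0],
    [0,0,2.3,-29.1,0],
    [0,0,4.6,-34.5,0],
    [0,0,7.5,-39.7,0],
    [0,0,10.9,-44.5,0],
    [0,0,14.7,-49,0],
    [0,0,14.7,-49,0],
    [0,0,14.7,-49,0]
  ]
}}

```text
time_s: 8.62
tool_pos: [0.5358, 0.1432, 0.1779]
tcp_rot: [0.696, 0.127, 0.696, -0.127]
wrist_force: [0.0, 0.2, -0.9]
gripper_width: -0.004
```

```bash
python3 w.py s4.png; python3 -c "
from h import *
c=cap('wrist','w4.png')
a=cv2.resize(cv2.imread('pics/s4.png'),(400,350));b=cv2.resize(cv2.imread('pics/w4.png'),(400,300));o=np.zeros((350,800,3),np.uint8);o[:350,:400]=a;o[:300,400:]=b;cv2.imwrite('pics/m4.png',o)"
```

```text
8.625 [0.53583616 0.14322525 0.17785277] [ 0.   0.2 -0.9]
finger r,ang 0.056135932915419656 -154.49140053665224
top red hidden 0
scene 48 red r,ang 0.0419 172.4
-160.5 [ 4.  -4.3] -166.5 [ 8.8 -7.9] -172.5 [ 13.8 -10.9] -178.5 [ 19.2 -13.5] -184.5 [ 24.7 -15.4] -190.5 [ 30.5 -16.8] -196.5 [ 36.4 -17.5] -202.5 [ 42.3 -17.6] -208.5 [ 48.2 -17.2] -214.5 [ 54. -16.] -220.5 [ 59.6 -14.3]
```

View pics/m4.png

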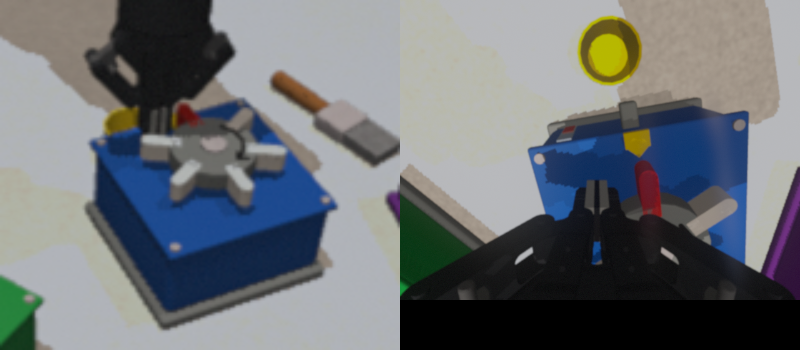

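Red sits at the pointer: red tooth at (648,180) and pointer at (636,142) in the right panel. There is no contact force, so I'll lift straight up and move clear.

Emit:
{"name": "drive_tool", "arguments": {
  "motion": [
    [0,-15,0,0,0],
    [0,-40,0,0,0],
    [0,-80,0,0,0],
    [0,-125,0,0,0],
    [0,-125,24,-55,0],
    [0,-125,48,-110,0],
    [0,-125,72,-165,0],
    [0,-125,96,-220,0],
    [0,-125,120,-275,0],
    [0,-125,150,-330,0],
    [0,-125,170,-385,0],
    [0,-125,170,-385,0]
  ]
}}

```text
time_s: 10.28
tool_pos: [0.2332, 0.4403, 0.3028]
tcp_rot: [0.696, 0.126, 0.696, -0.125]
wrist_force: [0.4, -0.3, -0.5]
gripper_width: 0.0
```

```bash
python3 w.py s5.png x; python3 - <<'E'
from h import *
import pickle
a,_=pickle.load(open('c0.pkl','rb')); c=cap('top')
d=np.abs(c['color'].astype(int)-a['color']).max(2)>50
for n,(x0,y0,x1,y1) in dict(green=(325,190,420,285),cup=(230,286,265,315),bottle=(440,240,500,280),brush=(155,245,180,312),purple=(110,145,210,235)).items(): print(n,d[y0:y1,x0:x1].sum())
E
```

```text
10.275 [0.23318271 0.44031793 0.30282013] [ 0.4 -0.3 -0.5]
finger r,ang 0.4464496618804138 142.3159123913405
top 50 red r,ang 0.049 169.7
scene 46 red r,ang 0.0423 172.1
green 0
cup 0
bottle 0
brush 0
purple 0
```

View pics/ts5.png

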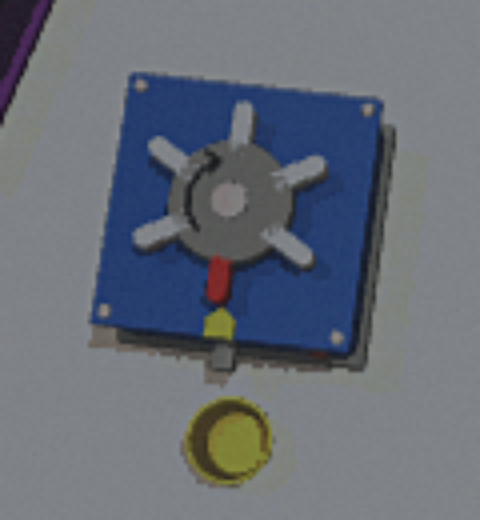

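Red tooth at (218,280) stands right at the pointer (219,322). The top camera measures it at 169.7° against 169.5° for the pointer. Nothing else has moved.

```bash
python3 -c "
from workcell import bot
print(bot.sign_off())"
```

```text
the job is handed in; nothing more can be done
None
```

The blue dispenser is set: its red tooth now rests at the yellow pointer, and I've handed the job in. It started four clicks short. With the gripper shut, I pushed the tooth clockwise one click at a time, stopped the last push short of the pointer so the wheel snapped home by itself, then lifted straight off.

- **Wheel position:** with the arm clear, the top camera put the red tooth at 169.7°, against 169.5° for the pointer. The scene camera read 172.1°; its readings were biased throughout because it sees the side of the tooth.
- **Clicks:** clicks 1, 2 and 4 showed up in the cameras. After click 3 the red tooth was mostly hidden by the finger, so I judged that one from a glimpse of red beside it.
- **Everything else:** the green dispenser, cup, bottle, brush and purple unit showed no change from the first top picture. Wrist force stayed within about 1 N at every reading, all taken at the ends of moves. The whole job took about 10 s.

No check failed.

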